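# Clear the waste offcut, then draw the wide chisel and hold it level

## Robot

A 6-joint arm with a two-finger parallel gripper is mounted at the origin on a cart in front of the work surface, level with it; the furniture and walls round the work are solid. World frame = base frame: x ahead of the robot, y to its left, z up, the work surface at z = 0. Lengths are in m, angles in rad, forces in N, time in s.
With the tool pointing down it reaches from about 0.325 to 0.75 m from the base axis. Payload 7.6 kg.
Tool frame: the origin (TCP) lies at the centre of the arm's flange, where the gripper is bolted on; the fingertips stand 173 mm ahead of it and the grasp point (between the pads) lies 155 mm ahead of it; z points along the fingers, y is the line along which they close (so a half turn about z gives the same grasp; the last joint's range is limited). The gripper opens to 85 mm and grips with 20 to 120 N. Pads are 22 mm wide; open, the fingers measure 114 mm over their backs; the gripper's body (76 mm by 85 mm) begins 54 mm behind the grasp point. The pads swing forward as they close: fully open they stand 13 mm farther back than shut.
Start: joints at [-1.318, 0.052, 1.401, -0, 1.689, -0.07], TCP at [0.167, -0.498, 0.405] pointing down, gripper open.
Joint ranges: [-2.9, 2.9], [-0.91, 2.17], [0.12, 2.37], [-1.06, 4.2], [0.26, 2.73], [-2.93, 2.93]. Speed limits (rad/s): [2.57, 2.57, 3.01, 3.14, 3.14, 3.14].

## Interface

Orientations are given as [roll, pitch, yaw] about the fixed x, y, z axes, in that order (R = Rz(yaw) Ry(pitch) Rx(roll)).
In Python, from plant import r gives the robot as it stands.
- The arm moves only by the shell command python3 -m handwheel 'ROWS' [FORCE]. ROWS is JSON, a list of rows, each a list of 5 numbers: the closure, from 0 (fully open) to 1 (shut), then the shift along the tool's x, y, z in m, then the turn about the tool's z in rad. In form: [[grip, dx, dy, dz, yaw], ...]. A call has 1 to 20 rows; each row is the pose to reach, as a shift and turn from the pose commanded when the call began, along the tool's axes at that moment; what a row does not reach only later rows make up. A row lasts 1/10 s, in which the tool goes at most 50 mm and 8.59 degrees, less where a joint would pass 70% of its speed; a pose out of reach is approached as far as the arm can. A call with a gripper value outside its range is refused whole. The fingers move at their own pace and stop on an object; FORCE is the grip in N (left out, the last holds). Time passes only in rows, so rows that repeat a pose let the fingers close. It gives the time, the measured TCP pose, the force, the opening and the grip force at its end, in the units of the state.
- r.get_obs(): the state, without advancing time (a new reading comes with each control period).
- r.grab_frame(name): name is "side" or "top" or "wrist"; returns (picture, depth): 480x640x3 uint8, blue, green, red; 480x640 float32, m along the optical axis (not along the pixel's ray), 0 where there is no reading.
- r.camera_model(name): a dict with "vfov" (degrees; the focal length in pixels is half the picture's height over the tangent of half this angle, whatever the lens; pixels are square), "cx", "cy" (the principal point, pixels), "T" (4x4, takes a point from camera to world coordinates). Camera axes: x right, y up, looking along -z (the intrinsics and any distortion apply to the point x, -y, -z); pixel columns grow to the right and rows downward; lengths in m; the calibration is good to about 2 mm. The wrist camera is an equidistant fisheye: a pixel r from the principal point sees the ray r / f radians off the axis. A picture is of the moment at which its call begins: read the wrist's pose just before it. camera_model takes no time and is no camera call; for the wrist camera it gives the pose at the moment of the call.
- r.sign_off(): hands the job in; it is judged then, once.
The state is a dict: "time": time; "q": joint angles; "dq": joint speeds; "tau": joint torques, N m; "tcp_pos": TCP position; "tool_rot": TCP orientation; "contact_force": force on the tool from outside, world axes, zero at the start; "torque": the same for the moment, N m; "finger_gap": finger opening in m; "finger_force": force on a finger pad.
Only numpy, scipy, OpenCV 4.12 (cv2) and the standard library are available. Lean on these libraries where they do the work, as an engineer would, in place of code of your own. Each camera call takes 0.05 s, during which the arm holds its last target. There are 200 camera calls.

## Task

Make ready for paring: first put the waste oak offcut that lies on the open bench straight in front of the robot into the small wooden scrap crate and let go of it. Then draw the wide chisel (not the narrow one, which stays in its pocket) up out of the sloping rack, turn it level with the same face up as in the rack, and keep it raised at least 20 cm above the bench top, clear of the rack. Finish while still holding it there, still; do not put it down.

Things in the scene. Friction and masses are not known exactly. Their poses are not given: they have to be found in the camera images.
- waste_center (a point): Centre (16 mm above its underside) of the waste offcut: a plain oak block 45 x 120 x 32 mm (own x, y, z; long along y), 0.13 kg, lying loose on the open bench in front of the robot. Grasp it across its 45 mm width.
- crate: Scrap crate, fixed: open-topped plywood box with slatted walls, outside 150 (own x) x 160 (own y) x 70 mm high, walls 8 mm. Origin at the centre of its underside, on the bench; z up. It stands behind and between two fixed desk lamps, which must be gone round: one on a foot at world x 0.57, y 0.13 with an arm rising to z 0.6 at y 0.22, one at x 0.47, y -0.14 rising to z 0.45 at y -0.29.
- rack: Fixed wooden chisel rack, 160 mm wide, with a board sloping at 45 degrees. Origin at the centre of its underside, on the bench; z up. The slope climbs along own +y. Pockets at own x = -42 and +42 mm (36 wide, 14 high, 45 mm deep along the slope) hold the blades, tip down; which chisel is in which varies. The board's top edge is at own y = 74, z = 194 mm; the handles stand free beyond it.
- wide_chisel_handle (a point): Best grasp point of the round wooden handle of the wide chisel (blade 25 mm wide; handle 29 mm across x, 34 mm in z, reaching 48 mm to its end and 70 mm back along y). Own y runs from blade to handle end, z is the chisel's upper face (up when it lies on a table). In the rack y climbs the 45 degree slope, z faces up and to the rack's front. Grasp across x. Level means own z vertical.
- wide_chisel_blade (a point): Middle of the wide chisel's blade, 185 mm from the handle's point along own -y, same axes; the cutting edge lies another 77 mm on. The blade stands 45 mm deep in its pocket: drawing the chisel more than 45 mm straight along own +y (up the slope) frees it.
- wide_chisel: The wide chisel, 314 mm long, 0.22 kg: axes as its handle's frame; origin on its underside, 105 mm from the handle's point towards the blade and 17 mm lower. Centre of mass 35 mm from the handle's point towards the blade.
- waste: The waste offcut itself; origin at the centre of its underside, axes as given for its centre.
- narrow_chisel_handle (a point): Point in the handle of the narrow bench chisel (blade 12 mm wide, 302 mm long, handle 26 mm across), standing in the other pocket in the same attitude; it must stay there. It fits loosely and may lean a few degrees.
- narrow_chisel: The narrow chisel itself: origin on its underside, 100 mm from its handle's point towards the blade.
Not all that is in view belongs to the job. Leave any turquoise look-alike of the waste alone.

How it is judged:
By the outcome, as a careful person would: the job done as asked, in the order asked, and still so for the second after the job is handed in, while the arm keeps its last pose, push and grip.
It also fails if it takes over 64 s, if anything falls off the work surface, if the arm or the gripper's body presses on something with over 40 N, if the wrist force passes 120 N, or if a joint passes its speed limit or range.

## Working session

There is one attempt and no reset: what is moved stays moved. The work goes in short steps, Python scripts to look and compute and a shell command to move; the robot and the scene stay as the last step left them, time stands still between calls to the robot, and variables do not carry over. Pictures are saved under pics/ and viewed, at most 10 in all, crops included, and the job is handed in when it is done.

```bash
mkdir -p pics; ls
cat > h.py <<'E'
import numpy as np, cv2
from plant import r
def cast(name,u,v,depth=None,M=None):
    """pixel(s)->world via depth, or camera origin and ray direction"""
    M=M or r.camera_model(name); f=240/np.tan(np.radians(M['vfov']/2)); T=np.array(M['T'])
    u=np.asarray(u,float);v=np.asarray(v,float)
    a=(u-M['cx'])/f; b=(v-M['cy'])/f
    if name=='wrist':
        t=np.hypot(a,b); s=np.tan(t)/np.maximum(t,1e-9); a=a*s;b=b*s
    d=np.stack([a,-b,-np.ones_like(a)],-1)@T[:3,:3].T
    o=T[:3,3]
    return (o,d) if depth is None else o+d*np.asarray(depth)[...,None]
def plane(name,u,v,z,M=None):
    o,d=cast(name,u,v,M=M); return o+d*((z-o[2])/d[...,2])[...,None]
E
python3 - <<'E'
from h import *
for n in ('side','top'):
    M=r.camera_model(n); im,d=r.grab_frame(n)
    cv2.imwrite(f'pics/{n}0.png',im); np.save(f'{n}0.npy',d); print(n,{k:(np.round(v,3).tolist()) for k,v in M.items()})
print(r.get_obs())
E
```

```text
pics
side {'vfov': 49.879, 'cx': 323.926, 'cy': 236.547, 'T': [[-0.896, 0.211, -0.392, 0.029], [-0.445, -0.448, 0.775, 1.049], [-0.012, 0.869, 0.495, 0.697], [0.0, 0.0, 0.0, 1.0]]}
top {'vfov': 43.063, 'cx': 317.298, 'cy': 248.244, 'T': [[-0.003, 0.995, -0.104, 0.317], [-1.0, -0.002, 0.005, 0.186], [0.005, 0.104, 0.995, 1.601], [0.0, 0.0, 0.0, 1.0]]}
{'time': 0.1, 'q': array([-1.31834475e+00,  5.27283341e-02,  1.40159766e+00,  2.61337493e-05,
        1.68857711e+00, -7.02960512e-02]), 'dq': array([-0.00110856, -0.00369705, -0.00174997,  0.00083211,  0.00093802,
        0.00274753]), 'tau': array([ 1.16543073e-03, -3.82582498e+01, -3.60985923e+01, -5.92595234e-05,
        4.91237937e-03, -4.83845668e-06]), 'tcp_pos': array([ 0.16653547, -0.49785702,  0.40399317]), 'tool_rot': array([-3.14028726e+00, -1.17936658e-04,  3.22750606e-01]), 'contact_force': array([ 0.46437234,  0.37366523, -0.54744894]), 'torque': array([-0.05383322,  0.04477801, -0.02284769]), 'finger_force': 0.0, 'finger_gap': 0.08532993427609754}
```

View pics/top0.png

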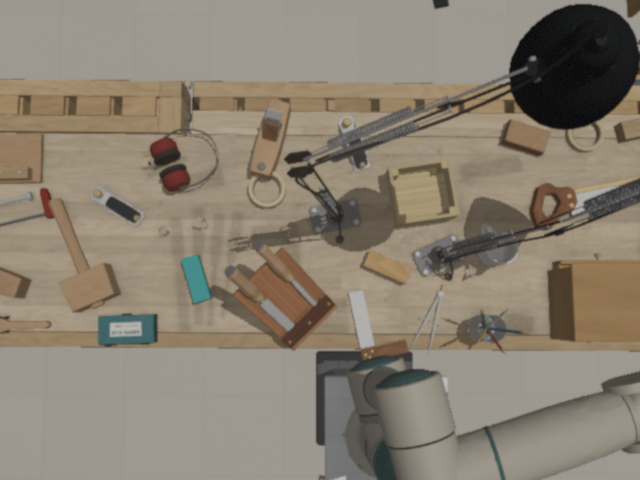

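View pics/side0.png

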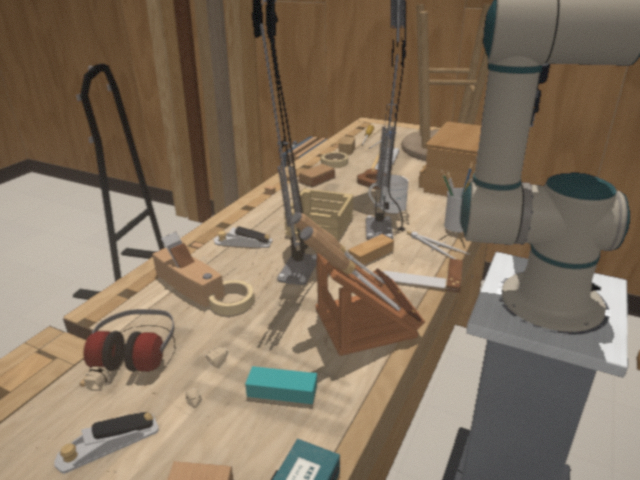

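Run:
```python
from h import *
im=cv2.imread('pics/top0.png'); d=np.load('top0.npy')
def P(u,v): return np.round(cast('top',u,v,d[v,u]),3)
for n,(u,v) in dict(waste=(387,267),crTL=(393,170),crTR=(448,168),crBL=(397,224),crBR=(455,215),crIn=(425,190),wbl=(282,317),wh=(240,280),whend=(231,271),wferr=(262,297),nh=(270,257),nend=(259,247),nbl=(303,290),rackBL=(237,312),rackFR=(332,303),rackF=(295,345),lamp1=(300,160),l1b=(325,190),l1c=(420,115),l1d=(533,62),l1e=(450,105),lamp2=(443,253),l2b=(500,240),l2c=(560,225),l2d=(635,195),ring=(250,190)).items(): print(n,P(u,v))
hsv=cv2.cvtColor(im,cv2.COLOR_BGR2HSV); print(hsv[267,387],hsv[240,387])
# waste by depth: z in .02-.045
v,u=np.mgrid[0:480,0:640]; W=cast('top',u,v,d)
m=((W[...,2]>.022)&(W[...,2]<.045)); m[:245]=0;m[290:]=0;m[:,:355]=0;m[:,415:]=0
c=max(cv2.findContours(m.astype(np.uint8),0,1)[0],key=cv2.contourArea)
pts=W[m]; rc=cv2.minAreaRect((W[c[:,0,1],c[:,0,0],:2]*1000).astype(np.float32)); print('waste',rc,np.median(pts[:,2]))
# crate rim
m=((W[...,2]>.058)&(W[...,2]<.082)); m[:150]=0;m[235:]=0;m[:,:378]=0;m[:,465:]=0
p=W[m][:,:2]; print('crate',cv2.minAreaRect((p*1000).astype(np.float32)),len(p))
big=cv2.resize(im[220:360,200:360],(800,700))[:600]; cv2.imwrite('pics/c1.png',big)
```

```text
waste [ 0.432 -0.004  0.028]
crTL [ 0.678 -0.018  0.07 ]
crTR [ 0.682 -0.158  0.073]
crBL [ 0.539 -0.027  0.061]
crBR [ 0.561 -0.174  0.071]
crIn [ 0.639 -0.111  0.002]
wbl [0.304 0.265 0.099]
wh [0.387 0.35  0.25 ]
whend [0.406 0.367 0.273]
wferr [0.351 0.307 0.179]
nh [0.44  0.285 0.233]
nend [0.46  0.308 0.257]
nbl [0.37  0.213 0.11 ]
rackBL [0.317 0.387 0.002]
rackFR [0.339 0.14  0.055]
rackF [0.233 0.234 0.043]
lamp1 [0.58  0.21  0.563]
l1b [0.583 0.161 0.284]
l1c [ 0.844 -0.101  0.007]
l1d [ 0.634 -0.095  0.854]
l1e [ 0.607 -0.007  0.767]
lamp2 [ 0.461 -0.135  0.097]
l2b [ 0.469 -0.214  0.306]
l2c [ 0.544 -0.468  0.005]
l2d [ 0.514 -0.363  0.58 ]
ring [0.635 0.353 0.03 ]
[ 17  98 167] [ 18  53 148]
waste ((431.6965637207031, -5.095191955566406), (120.99051666259766, 46.23155975341797), 66.25373840332031) 0.0321316395758493
crate ((623.4229736328125, -95.27193450927734), (151.2102813720703, 162.14564514160156), 8.505749702453613) 1062
```

View pics/c1.png

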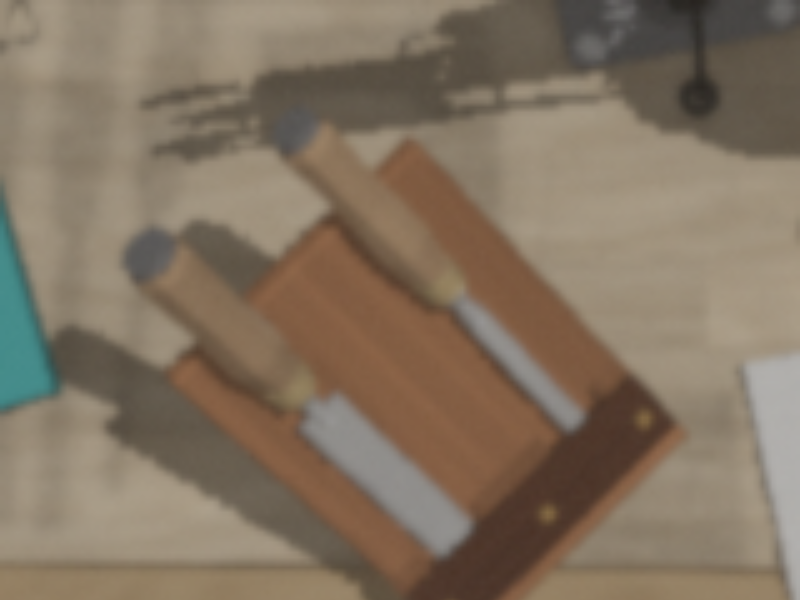

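Top view: waste block at px (387,267), crate at (422,193), rack at (285,297) with the wide chisel in the left pocket (handle at (243,283)). The sizes match those given: waste 121x46 mm, crate 151x162 mm. I'll move toward the waste, staying inside lamp 2.

```bash
cat >> h.py <<'E'
def to(x,y,z,psi):
    """rows' dx,dy,dz,yaw from present pose to world TCP + heading of tool x (deg)"""
    o=r.get_obs(); from scipy.spatial.transform import Rotation as S
    R=S.from_euler('xyz',o['tool_rot']).as_matrix(); d=R.T@(np.array([x,y,z])-o['tcp_pos'])
    a=psi-np.degrees(np.arctan2(R[1,0],R[0,0])); a=(a+180)%360-180
    print('d',np.round(d,4),'yaw',round(-np.radians(a),3),'|d|',round(np.linalg.norm(d),3))
E
python3 -m handwheel '[[0,0.355,-0.375,0,-0.83],[0,0.355,-0.375,0,-0.83],[0,0.355,-0.375,0,-0.83],[0,0.355,-0.375,0,-0.83],[0,0.355,-0.375,0,-0.83],[0,0.355,-0.375,0,-0.83],[0,0.355,-0.375,0,-0.83],[0,0.355,-0.375,0,-0.83],[0,0.355,-0.375,0,-0.83],[0,0.355,-0.375,0,-0.83],[0,0.355,-0.375,0,-0.83],[0,0.355,-0.375,0,-0.83],[0,0.355,-0.375,0,-0.83]]' 40
python3 -c "
from h import *
print(r.get_obs()['q']); to(.432,-.005,.28,66.25)"
```

```text
time: 1.4
tcp_pos: [0.3842, -0.0297, 0.4044]
tool_rot: [-3.141, 0.001, 1.154]
contact_force: [0.7, -0.3, -0.2]
finger_gap: 0.0855
finger_force: 0.0
[-1.73047285e-01 -3.56570857e-01  1.76728035e+00 -4.48081814e-04
  1.73174096e+00  2.44085358e-01]
d [0.0421 0.0338 0.1243] yaw -0.003 |d| 0.136
```

```bash
python3 -m handwheel '[[0,0.042,0.034,0.05,0],[0,0.042,0.034,0.09,0],[0,0.042,0.034,0.13,0],[0,0.042,0.034,0.16,0],[0,0.042,0.034,0.19,0],[0,0.042,0.034,0.21,0],[0,0.042,0.034,0.226,0],[0,0.042,0.034,0.226,0],[1,0.042,0.034,0.226,0],[1,0.042,0.034,0.226,0],[1,0.042,0.034,0.226,0],[1,0.042,0.034,0.226,0],[1,0.042,0.034,0.226,0],[1,0.042,0.034,0.226,0],[1,0.042,0.034,0.226,0],[1,0.042,0.034,0.226,0]]' 40
python3 -c "
from h import *
im,d=r.grab_frame('wrist'); cv2.imwrite('pics/w1.png',im)"
```

```text
time: 3.0
tcp_pos: [0.433, -0.0052, 0.18]
tool_rot: [3.139, -0.0, 1.153]
contact_force: [-0.1, -2.4, 5.9]
finger_gap: 0.0441
finger_force: 43.0
```

```bash
python3 -c "
from h import *
to(.433,-.005,.32,66.1);to(.55,-.025,.32,98.5);to(.623,-.095,.32,98.5);to(.623,-.095,.196,98.5)"
```

```text
d [ 0.0003  0.0003 -0.14  ] yaw -0.001 |d| 0.14
d [ 0.0295  0.1153 -0.1398] yaw -0.566 |d| 0.184
d [-0.0048  0.2105 -0.1395] yaw -0.566 |d| 0.253
d [-0.0049  0.2102 -0.0155] yaw -0.566 |d| 0.211
```

View pics/w1.png

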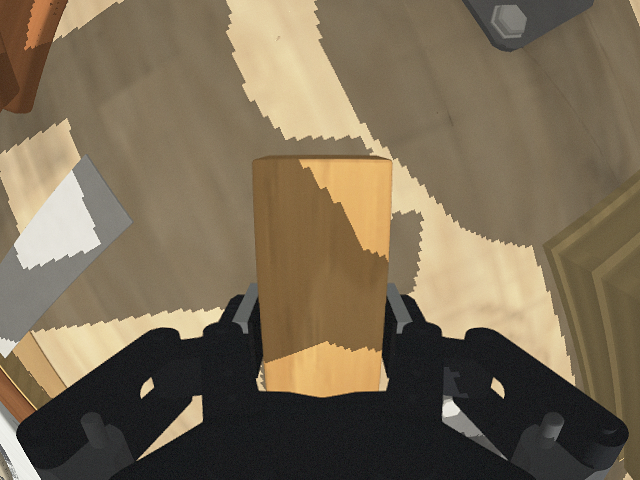

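Wrist view: the block sits squarely between the pads (px columns 255–390). I'll lift it and carry it between the lamps.

```bash
python3 -m handwheel '[[1,0,0,-0.04,0],[1,0,0,-0.08,0],[1,0,0,-0.12,0],[1,0,0,-0.14,0],[1,0.015,0.05,-0.14,-0.15],[1,0.03,0.085,-0.14,-0.3],[1,0.03,0.115,-0.14,-0.42],[1,0.03,0.115,-0.14,-0.566],[1,0.02,0.15,-0.14,-0.566],[1,0.005,0.185,-0.14,-0.566],[1,-0.005,0.21,-0.14,-0.566],[1,-0.005,0.21,-0.14,-0.566],[1,-0.005,0.21,-0.14,-0.566]]'
python3 -c "
from h import *
print(r.get_obs()['q'])
im,d=r.grab_frame('wrist'); cv2.imwrite('pics/w2.png',im)
to(.623,-.095,.196,98.5)"
```

```text
time: 4.35
tcp_pos: [0.6222, -0.095, 0.3179]
tool_rot: [-3.14, -0.001, 1.718]
contact_force: [-0.2, 0.6, -1.9]
finger_gap: 0.0444
finger_force: 42.3
[-2.10212691e-01  3.85959940e-01  1.18944371e+00  1.88805521e-04
  1.56783339e+00 -3.57726366e-01]
d [-0.0007  0.001   0.1222] yaw -0.0 |d| 0.122
```

View pics/w2.png

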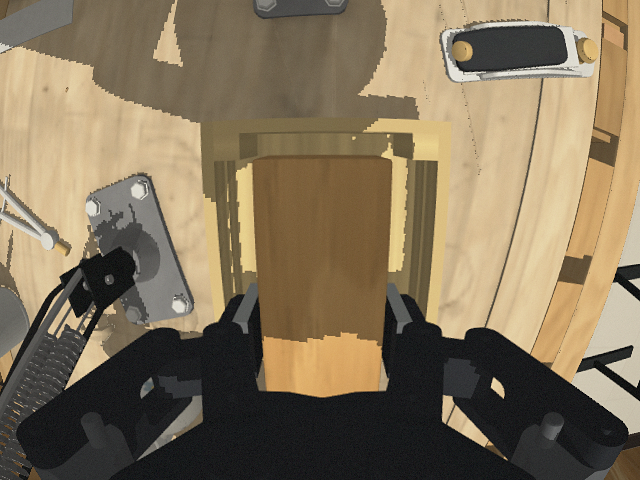

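```bash
python3 -c "
from h import *
import math
t=math.radians(98.5);ex=np.array([math.cos(t),math.sin(t)]);ey=np.array([math.sin(t),-math.cos(t)])
c=r.get_obs()['tcp_pos'][:2]
for n,u,v,z in (('blk',322,157,.170),('blkL',254,160,.17),('blkR',391,160,.17),('rim out',325,121,.07),('rim in',325,133,.07),('rimL',214,200,.07),('rimR',447,200,.07)):
    p=plane('wrist',u,v,z)[:2]-c; print(n,np.round([p@ex,p@ey],4))
"
```

```text
blk [ 0.061  -0.0006]
blkL [ 0.0603 -0.0222]
blkR [0.0604 0.0214]
rim out [0.0778 0.001 ]
rim in [0.0707 0.001 ]
rimL [ 0.0318 -0.0664]
rimR [0.0322 0.0761]
```

The block clears the crate walls all round. I'll lower, release and lift.

```bash
python3 -m handwheel '[[1,-0.001,0.002,0.03,0],[1,-0.001,0.002,0.06,0],[1,-0.001,0.002,0.09,0],[1,-0.001,0.002,0.11,0],[1,-0.001,0.002,0.122,0],[1,-0.001,0.002,0.124,0],[0.3,-0.001,0.002,0.124,0],[0.3,-0.001,0.002,0.124,0],[0.3,-0.001,0.002,0.124,0],[0.3,-0.001,0.002,0.124,0],[0.3,-0.001,0.002,0.124,0],[0.3,-0.001,0.002,0.09,0],[0.3,-0.001,0.002,0.05,0],[0.3,-0.001,0.002,0.01,0],[0.3,-0.001,0.002,0,0],[0.3,-0.001,0.002,0,0]]'
python3 -c "
from h import *
im,d=r.grab_frame('wrist'); cv2.imwrite('pics/w3.png',im)
top,dt=r.grab_frame('top'); P=cast('top',*np.meshgrid(range(640),range(480)),dt)
for z0,z1,n in((.025,.055,'block'),):
    m=(P[...,2]>z0)&(P[...,2]<z1)&(abs(P[...,0]-.623)<.06)&(abs(P[...,1]+.095)<.065);print(m.sum(),np.median(P[m],0))
to(.55,-.02,.32,66);to(.45,.0,.40,66)"
```

```text
time: 6.0
tcp_pos: [0.6247, -0.0956, 0.3214]
tool_rot: [3.137, 0.002, 1.719]
contact_force: [-0.7, 0.2, -0.1]
finger_gap: 0.0597
finger_force: 0.0
324 [ 0.61897769 -0.0551341   0.03978107]
d [ 0.0857 -0.0622 -0.0027] yaw 0.567 |d| 0.106
d [ 0.1202 -0.1584 -0.0825] yaw 0.567 |d| 0.215
```

View pics/w3.png

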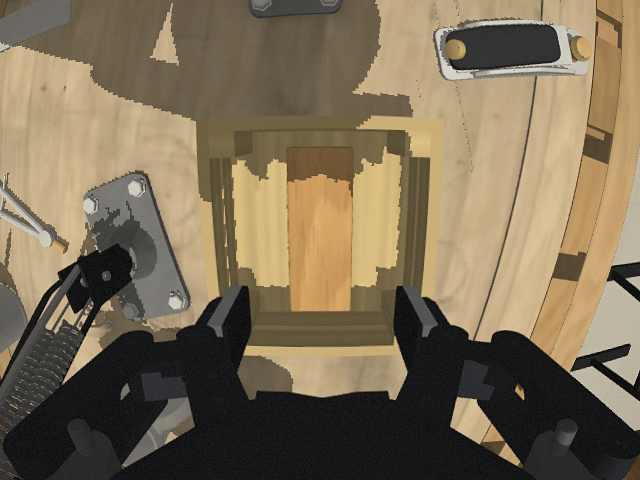

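The block lies flat in the crate (z≈0.04, px (320,230)), released. I'll back out the same way and go to hover over the wide chisel, camera on the blade side.

```bash
python3 -m handwheel '[[0.3,0.045,-0.03,0,0],[0.3,0.086,-0.062,0,0],[0.3,0.1,-0.1,-0.02,-0.1],[0.3,0.12,-0.14,-0.06,-0.2],[0.3,0.13,-0.19,-0.1,-0.3],[0.3,0.13,-0.208,-0.14,-0.4],[0.3,0.13,-0.208,-0.16,-0.5],[0.3,0.13,-0.208,-0.18,-0.6]]'
python3 -c "
from h import *
o=r.get_obs();print(o['q']);to(.39,.35,.50,225)
print(np.round(np.array(r.camera_model('wrist')['T'])[:3,3]-o['tcp_pos'],3),r.camera_model('wrist')['vfov'])"
```

```text
time: 6.9
tcp_pos: [0.3984, 0.0025, 0.5002]
tool_rot: [3.141, 0.001, 2.323]
contact_force: [0.4, -0.6, 0.6]
finger_gap: 0.0599
finger_force: 0.0
[-8.65724175e-02 -3.07869589e-01  1.54033098e+00 -1.18283228e-04
  1.90746681e+00 -8.38829026e-01]
d [2.595e-01 2.314e-01 1.000e-04] yaw -1.604 |d| 0.348
[-0.046  0.048 -0.031] 65.70646984690485
```

```bash
python3 -m handwheel '[[0.3,0.03,0.026,0,-0.15],[0.3,0.06,0.053,0,-0.3],[0.3,0.09,0.08,0,-0.45],[0.3,0.12,0.107,0,-0.6],[0.3,0.15,0.134,0,-0.75],[0.3,0.18,0.16,0,-0.9],[0.3,0.21,0.187,0,-1.05],[0.3,0.24,0.214,0,-1.2],[0.3,0.26,0.231,0,-1.35],[0.3,0.26,0.231,0,-1.5],[0.3,0.26,0.231,0,-1.604],[0.3,0.26,0.231,0,-1.604],[0.3,0.26,0.231,0,-1.604]]'
python3 -c "
from h import *
o=r.get_obs();print(o['q'])
M=r.camera_model('wrist');im,d=r.grab_frame('wrist');cv2.imwrite('pics/w4.png',im);np.savez('w4.npz',d=d,T=M['T'],t=o['tcp_pos'])
# depth convention test at bench pixel
print(M)"
```

```text
time: 8.2
tcp_pos: [0.3923, 0.3502, 0.4971]
tool_rot: [3.141, -0.003, -2.363]
contact_force: [0.5, 0.1, -0.3]
finger_gap: 0.0597
finger_force: 0.0
[ 6.58561909e-01  5.49280241e-02  1.21568282e+00 -7.30763487e-05
  1.87378035e+00 -1.69048020e+00]
{'vfov': 65.70646984690485, 'cx': 321.95409757309665, 'cy': 238.7964919046468, 'T': array([[-7.02379267e-01, -6.87592761e-01, -1.84064011e-01,
         3.44722885e-01],
       [ 7.11802488e-01, -6.78211530e-01, -1.82664552e-01,
         3.03633837e-01],
       [ 7.64489216e-04, -2.59317016e-01,  9.65791955e-01,
         4.66627991e-01],
       [ 0.00000000e+00,  0.00000000e+00,  0.00000000e+00,
         1.00000000e+00]])}
```

View pics/w4.png

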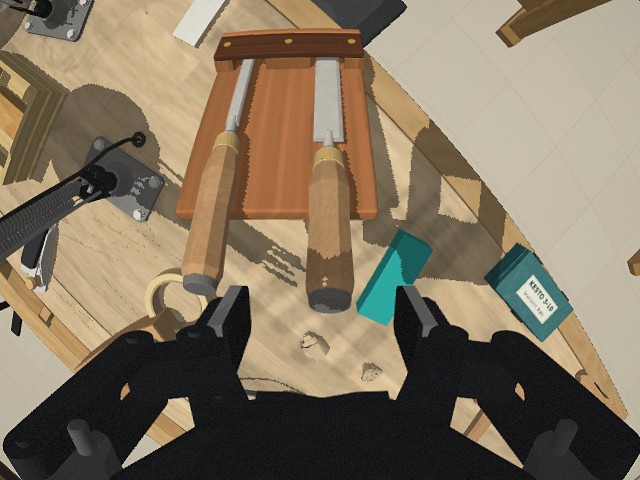

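Wrist view: wide blade at (328,100), its handle (330,230), end cap (330,300). The narrow chisel is at the left, (215,200). Now I'll measure the axis with depth.

```bash
python3 -c "
from h import *
z=np.load('w4.npz');d=z['d'];W=cast('wrist',*np.meshgrid(range(640),range(480)),d)
# silhouettes in each row: wood handle stands above the board/bench -> depth jump
for v in (70,100,130,160,180,200,220,240,260,280,295,303):
    uc=329; row=d[v]; l=uc
    while abs(row[l-1]-row[l])<.006: l-=1
    k=uc
    while abs(row[k+1]-row[k])<.006: k+=1
    m=(l+k)//2; print(v,l,k,'L',np.round(W[v,l],3),'R',np.round(W[v,k],3),'mid',np.round(W[v,m],3),'w',round(np.linalg.norm(W[v,l]-W[v,k])*1000))
print('cap'); 
print('board',np.round(W[190,270],3),np.round(W[120,270],3),'boardtop',np.round(W[212,270],3),np.round(W[212,184],3),np.round(W[214,374],3))
print('bench',np.round(W[250,230],3))
print('narrow',[np.round(W[v,u],3).tolist() for v,u in((210,209),(270,200))])
"
```

```text
70 315 339 L [0.295 0.245 0.073] R [0.278 0.263 0.074] mid [0.287 0.254 0.076] w 25
100 314 340 L [0.322 0.271 0.114] R [0.305 0.288 0.115] mid [0.314 0.28  0.118] w 24
130 314 342 L [0.343 0.292 0.149] R [0.326 0.309 0.149] mid [0.334 0.301 0.155] w 24
160 314 343 L [0.359 0.31  0.182] R [0.344 0.325 0.18 ] mid [0.351 0.317 0.19 ] w 22
180 310 346 L [0.37  0.317 0.201] R [0.352 0.336 0.199] mid [0.361 0.325 0.212] w 26
200 309 349 L [0.38  0.326 0.215] R [0.36  0.345 0.213] mid [0.369 0.334 0.224] w 28
220 309 349 L [0.388 0.334 0.226] R [0.369 0.353 0.225] mid [0.377 0.342 0.236] w 27
240 308 350 L [0.395 0.341 0.238] R [0.376 0.36  0.238] mid [0.384 0.349 0.246] w 27
260 307 352 L [0.402 0.348 0.249] R [0.383 0.368 0.249] mid [0.391 0.355 0.258] w 28
280 306 353 L [0.409 0.354 0.259] R [0.389 0.374 0.261] mid [0.398 0.362 0.267] w 28
295 308 351 L [0.414 0.36  0.264] R [0.396 0.379 0.264] mid [0.402 0.366 0.273] w 26
303 308 350 L [0.417 0.364 0.265] R [0.399 0.381 0.267] mid [0.407 0.371 0.269] w 25
cap
board [0.4   0.301 0.181] [0.364 0.255 0.122] boardtop [0.41  0.313 0.192] [0.457 0.263 0.194] [0.356 0.37  0.192]
bench [0.531 0.315 0.   ]
narrow [[0.431, 0.28, 0.225], [0.453, 0.303, 0.256]]
```

```bash
python3 -c "
from h import *
to(.388,.353,.391,225)"
```

```text
d [0.0008 0.005  0.1065] yaw -0.007 |d| 0.107
```

```bash
python3 -m handwheel '[[0.3,0,0.005,0.02,-0.007],[0.3,0.001,0.005,0.05,-0.007],[0.3,0.001,0.005,0.075,-0.007],[0.3,0.001,0.005,0.09,-0.007],[0.3,0.001,0.005,0.1,-0.007],[0.3,0.001,0.005,0.106,-0.007],[0.3,0.001,0.005,0.106,-0.007],[1,0.001,0.005,0.106,-0.007],[1,0.001,0.005,0.106,-0.007],[1,0.001,0.005,0.106,-0.007],[1,0.001,0.005,0.106,-0.007],[1,0.001,0.005,0.106,-0.007],[1,0.001,0.005,0.106,-0.007],[1,0.001,0.005,0.106,-0.007]]' 60
python3 -c "
from h import *
o=r.get_obs()
print(o['q'],o['torque'])"
```

```text
time: 9.65
tcp_pos: [0.3878, 0.353, 0.3938]
tool_rot: [-3.142, 0.002, -2.353]
contact_force: [-0.3, 0.1, 6.1]
finger_gap: 0.0279
finger_force: 59.3
[ 6.68036724e-01  5.29887546e-02  1.42142624e+00  2.35384989e-04
  1.66503268e+00 -1.69099945e+00] [ 0.15107775  0.24979787 -0.11017864]
```

```bash
python3 -m handwheel '[[1,-0.008,0,-0.008,0],[1,-0.016,0,-0.016,0],[1,-0.025,0,-0.025,0],[1,-0.034,0,-0.035,0],[1,-0.043,0,-0.044,0],[1,-0.048,0,-0.05,0],[1,-0.05,0,-0.052,0],[1,-0.05,0,-0.052,0]]'
python3 -c "
from h import *
o=r.get_obs()
M=r.camera_model('wrist');im,d=r.grab_frame('wrist');cv2.imwrite('pics/w5.png',im)
W=cast('wrist',*np.meshgrid(range(640),range(480)),d,M=M);np.savez('w5.npz',W=W,d=d)"
```

```text
time: 10.45
tcp_pos: [0.4231, 0.3884, 0.4442]
tool_rot: [-3.141, -0.001, -2.353]
contact_force: [0.7, 0.5, -1.8]
finger_gap: 0.0282
finger_force: 59.3
```

View pics/w5.png

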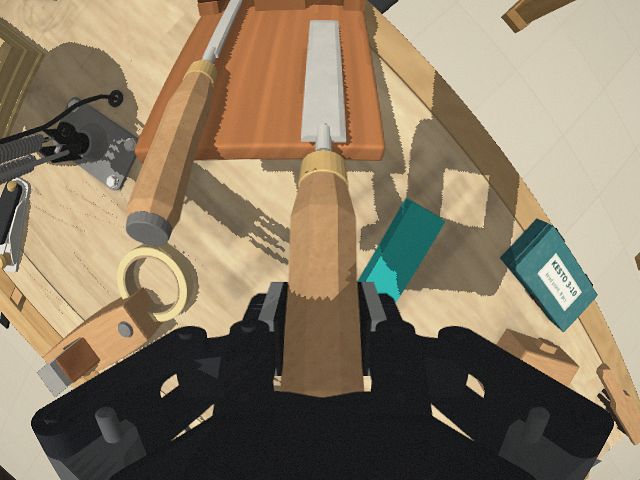

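The wide blade is out of its pocket (tip at (323,22), shoulder (323,140)). The narrow chisel stays at left. The board's top edge at row 157 can serve as a fulcrum to level the chisel in the grip. I'll measure the present slope.

```bash
cat >> h.py <<'E'
def tilt(rows,u0,hw=6,W=None):
    """slope of blade upper face along heading 45deg, from depth samples"""
    if W is None:
        M=r.camera_model('wrist');im,d=r.grab_frame('wrist'); W=cast('wrist',*np.meshgrid(range(640),range(480)),d,M=M)
        cv2.imwrite('pics/last.png',im)
    P=np.array([np.median(W[v,u0-hw:u0+hw],0) for v in rows]); s=(P[:,0]+P[:,1])/2**.5; l=(P[:,0]-P[:,1])/2**.5
    k=np.polyfit(s,P[:,2],1); print('slope deg',np.degrees(np.arctan(k[0])),'heading off',np.degrees(np.arctan(np.polyfit(s,l,1)[0])))
    for a,b,c in zip(s,l,P[:,2]): print(np.round([a,b,c],4),end=' ')
    print(); return W
E
python3 -c "
from h import *
W=np.load('w5.npz')['W']
tilt([30,50,70,90,110,130],323,W=W); tilt([190,220,250,280],323,W=W)
print(np.round(W[150,370],3),np.round(W[153,250],3))"
```

```text
slope deg 48.767073647379966 heading off -0.06846492176323277
[0.4125 0.0242 0.105 ] [0.4375 0.0242 0.1327] [0.4577 0.0242 0.1552] [0.4746 0.0242 0.1746] [0.489  0.0241 0.1905] [0.5015 0.0241 0.2075] 
slope deg 48.81028922045708 heading off -0.09593518994092026
[0.5289 0.0241 0.2515] [0.5397 0.0241 0.2651] [0.5491 0.0241 0.2758] [0.5582 0.0241 0.2849] 
[0.36  0.365 0.193] [0.412 0.316 0.19 ]
```

```bash
python3 -m handwheel '[[1,-0.013,0,-0.011,0],[1,-0.027,0,-0.022,0],[1,-0.04,0,-0.033,0],[1,-0.04,0,-0.033,0]]'
python3 -m handwheel '[[1,-0.005,0,0.004,0],[1,-0.013,0,0.012,0],[1,-0.021,0,0.02,0],[1,-0.03,0,0.031,0],[1,-0.038,0,0.043,0],[1,-0.045,0,0.056,0],[1,-0.051,0,0.069,0],[1,-0.051,0,0.069,0]]' 50
python3 -c "
from h import *
o=r.get_obs(); t=o['tcp_pos'];print((t[0]+t[1])/2**.5,t[2]-.155,o['torque'])
tilt([20,40,60,80,100],323)"
```

```text
time: 10.9
tcp_pos: [0.4515, 0.4169, 0.4783]
tool_rot: [-3.141, 0.0, -2.353]
contact_force: [-1.2, -0.5, -0.5]
finger_gap: 0.0279
finger_force: 59.1
time: 11.7
tcp_pos: [0.4877, 0.4533, 0.405]
tool_rot: [3.141, -0.004, -2.353]
contact_force: [-0.7, -1.5, -0.1]
finger_gap: 0.0281
finger_force: 55.9
0.6654292222357664 0.25004247339061425 [-0.40369634  0.45657087 -0.01841579]
slope deg 28.112227183582643 heading off -0.07780511239640268
[0.5426 0.0241 0.2088] [0.5532 0.024  0.2125] [0.5638 0.024  0.2177] [0.5729 0.024  0.2208] [0.5826 0.024  0.2314]
```

View pics/last.png

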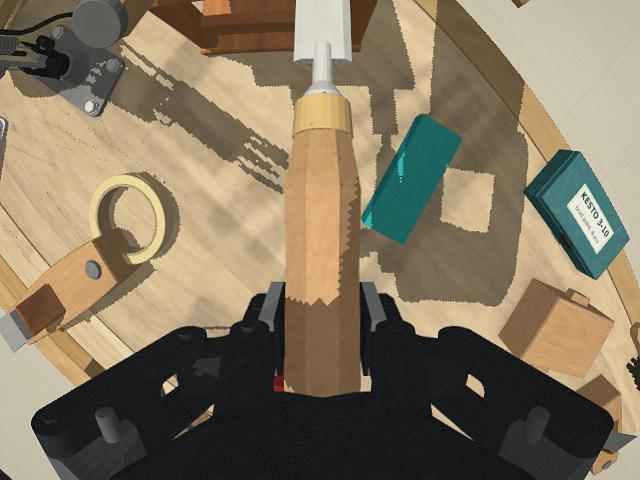

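The chisel pivots in the grip as planned, now about 20° (shoulder at (322,60)). Continuing to level.

```bash
python3 -m handwheel '[[1,-0.005,0,0.014,0],[1,-0.008,0,0.028,0],[1,-0.01,0,0.042,0],[1,-0.011,0,0.052,0],[1,-0.011,0,0.056,0],[1,-0.011,0,0.056,0],[1,-0.011,0,0.056,0]]' 50
python3 -c "
from h import *
o=r.get_obs(); t=o['tcp_pos'];print((t[0]+t[1])/2**.5,t[2]-.155,o['torque'])
W=tilt([4,12,20,28],323);tilt([130,160,190,220,250],323,W=W)"
```

```text
time: 12.45
tcp_pos: [0.4949, 0.4606, 0.3529]
tool_rot: [-3.142, -0.0, -2.353]
contact_force: [-0.1, -1.0, 0.5]
finger_gap: 0.0281
finger_force: 55.8
0.6756259034916368 0.1979267394364755 [-0.21359736  0.2693969  -0.03845287]
slope deg 4.362423159795333 heading off -0.6127140707482613
[0.5618 0.0241 0.1995] [0.5654 0.0241 0.1999] [0.5679 0.0241 0.1996] [0.5711 0.024  0.2003] 
slope deg 3.43017076824648 heading off -0.48745114751546686
[0.6059 0.024  0.2062] [0.6152 0.0239 0.2081] [0.6243 0.0239 0.2092] [0.6338 0.0239 0.2088] [0.6436 0.0236 0.2088]
```

```bash
python3 -m handwheel '[[1,0,0,0.004,0],[1,0,0,0.007,0],[1,0,0,0.007,0],[1,0,0,0.007,0]]' 50
python3 -m handwheel '[[1,0,0,0,0],[1,0,0,0,0],[1,0,0,0,0],[1,0,0,-0.01,0],[1,0,0,-0.03,0],[1,0,0,-0.06,0],[1,0,0,-0.09,0],[1,0,0,-0.11,0],[1,0,0,-0.12,0],[1,0,0,-0.12,0],[1,0,0,-0.12,0]]' 110
python3 -c "
from h import *
t=r.get_obs()['tcp_pos'];print(t[2]-.155)
im,d=r.grab_frame('top');cv2.imwrite('pics/t2.png',im);W=cast('top',*np.meshgrid(range(640),range(480)),d)
s=(W[...,0]+W[...,1])/2**.5;l=(W[...,0]-W[...,1])/2**.5;z=W[...,2]
m=(abs(l-.024)<.008)&(z>.2)&(z<.45)&(s<.68)
for a in np.arange(.38,.68,.02):
    k=m&(abs(s-a)<.01)
    if k.sum()>3: print(round(a,2),k.sum(),np.round(np.median(z[k]),4))
k=m&(s>.42)&(s<.55); p=np.polyfit(s[k],z[k],1);print(np.degrees(np.arctan(p[0])))
im,d=r.grab_frame('side');cv2.imwrite('pics/s2.png',im)
W=tilt([4,12,20,28],323);tilt([130,160,190,220,250],323,W=W)
"
```

```text
time: 12.9
tcp_pos: [0.495, 0.4607, 0.3457]
tool_rot: [-3.141, 0.0, -2.353]
contact_force: [1.1, 0.5, 1.2]
finger_gap: 0.0279
finger_force: 56.0
time: 14.0
tcp_pos: [0.4951, 0.4608, 0.4641]
tool_rot: [3.141, -0.002, -2.353]
contact_force: [0.4, -0.3, -2.4]
finger_gap: 0.0269
finger_force: 109.3
0.3091142411887776
0.62 39 0.3221
0.64 96 0.3221
0.66 42 0.3202Traceback (most recent call last):
  File "<string>", line 10, in <module>
    k=m&(s>.42)&(s<.55); p=np.polyfit(s[k],z[k],1);print(np.degrees(np.arctan(p[0])))
                           ~~~~~~~~~~^^^^^^^^^^^^^
    raise TypeError("expected non-empty vector for x")
TypeError: expected non-empty vector for x
```

```bash
cat > lev.py <<'E'
from h import *
t=r.get_obs()['tcp_pos'];g=t[2]-.155;sg=(t[0]+t[1])/2**.5
im,d=r.grab_frame('side');cv2.imwrite('pics/s2.png',im);W=cast('side',*np.meshgrid(range(640),range(480)),d)
s=(W[...,0]+W[...,1])/2**.5;l=(W[...,0]-W[...,1])/2**.5;z=W[...,2]
m=(abs(l-.024)<.016)&(abs(z-g)<.04)&(s<sg+.06)&(s>sg-.28)
for a in np.arange(sg-.27,sg+.06,.015):
    k=m&(abs(s-a)<.0075)
    if k.sum()>3: print(round(a-sg,3),k.sum(),np.round(np.median(z[k])-g,4),np.round(np.ptp(z[k]),4),np.round(np.median(l[k]),4))
k=m&(s<sg-.115)
if k.sum()>9: p=np.polyfit(s[k],z[k],1);print('blade deg',np.degrees(np.arctan(p[0])))
v,u=np.nonzero(m); print(u.min(),u.max(),v.min(),v.max())
W=tilt([4,12,20,28],323);tilt([130,160,190,220,250],323,W=W)
E
python3 lev.py
```

```text
-0.27 50 0.0069 0.0042 0.0201
-0.255 62 0.0071 0.0054 0.0183
-0.24 61 0.0069 0.0053 0.0191
-0.225 63 0.0064 0.005 0.019
-0.21 65 0.0058 0.0064 0.0194
-0.195 67 0.0051 0.0065 0.0182
-0.18 69 0.0048 0.0059 0.0174
-0.165 69 0.0043 0.0056 0.018
-0.15 72 0.0036 0.007 0.017
-0.135 69 0.0031 0.0058 0.0181
-0.12 75 0.0026 0.008 0.0171
-0.105 53 0.0021 0.0097 0.0202
-0.09 95 0.0034 0.0199 0.0154
-0.075 134 0.005 0.0245 0.0141
-0.06 154 0.0055 0.0286 0.013
-0.045 165 0.0054 0.0288 0.0124
-0.03 162 0.0042 0.029 0.0129
-0.015 69 0.0006 0.0267 0.0117
0.0 4 0.0186 0.0189 0.0379
0.015 180 0.0044 0.0468 0.0125
0.03 143 0.0012 0.0274 0.0134
blade deg -1.9099758986789128
208 392 191 235
slope deg -2.377714945946649 heading off -1.5323807169926447
[0.5629 0.0243 0.313 ] [0.5658 0.0241 0.3123] [0.5688 0.0241 0.3124] [0.5715 0.0241 0.3126] 
slope deg 1.6276578606483252 heading off -0.2051005782579684
[0.6058 0.024  0.3186] [0.615  0.0239 0.3199] [0.6241 0.0239 0.3208] [0.6335 0.0239 0.3204] [0.6435 0.0238 0.3198]
```

The chisel is level within about 2° at z≈0.31. I'll shift it gently sideways, so it is clear of the rack in plan too, and recheck.

```bash
python3 -m handwheel '[[1,0,0.005,-0.01,0],[1,0,0.02,-0.02,0],[1,0,0.04,-0.03,0],[1,0,0.06,-0.03,0],[1,0,0.08,-0.03,0],[1,0,0.1,-0.03,0],[1,0,0.12,-0.03,0],[1,0,0.135,-0.03,0],[1,0,0.145,-0.03,0],[1,0,0.15,-0.03,0],[1,0,0.15,-0.03,0],[1,0,0.15,-0.03,0],[1,0,0.15,-0.03,0],[1,0,0.15,-0.03,0]]'
sed -i 's/abs(l-.024)/abs(l+.126)/' lev.py; python3 lev.py | grep -v '^\[' ; python3 -c "
from h import *
im,d=r.grab_frame('top');W=cast('top',*np.meshgrid(range(640),range(480)),d);print('narrow',[np.round(W[v,u],3).tolist() for v,u in((257,270),(247,259))])
o=r.get_obs();print(o['q'],abs(o['dq']).max())
cv2.imwrite('pics/f.png',np.hstack([cv2.resize(im[130:370,160:480],(400,300)),cv2.resize(cv2.imread('pics/s2.png'),(400,300))]))"
```

```text
time: 15.55
tcp_pos: [0.3891, 0.566, 0.4957]
tool_rot: [-3.141, 0.0, -2.354]
contact_force: [0.6, -0.4, -1.6]
finger_gap: 0.0268
finger_force: 109.3
-0.27 78 0.0059 0.0045 -0.1294
-0.255 90 0.0064 0.006 -0.1307
-0.24 96 0.0062 0.0064 -0.1312
-0.225 94 0.0056 0.0051 -0.1303
-0.21 100 0.005 0.0053 -0.1296
-0.195 99 0.0045 0.0051 -0.1319
-0.18 102 0.0041 0.0055 -0.1311
-0.165 105 0.0035 0.006 -0.1315
-0.15 101 0.0032 0.0057 -0.1311
-0.135 108 0.0027 0.0066 -0.1317
-0.12 110 0.0024 0.0076 -0.1315
-0.105 74 0.0017 0.0095 -0.1293
-0.09 129 0.0044 0.0233 -0.1336
-0.075 180 0.0048 0.0236 -0.1354
-0.06 214 0.0056 0.0276 -0.1361
-0.045 242 0.0055 0.0291 -0.1369
-0.03 238 0.0044 0.0282 -0.1368
-0.015 93 0.0001 0.0266 -0.1389
0.0 5 0.0159 0.0106 -0.1114
0.015 260 0.0046 0.0547 -0.1367
0.03 228 0.002 0.0272 -0.1355
blade deg -1.7161666862588496
220 436 211 266
slope deg -3.6891895226916356 heading off 0.014130975924373816
slope deg 1.7543747493501383 heading off -0.16181373379441236
narrow [[0.44, 0.285, 0.236], [0.46, 0.308, 0.26]]
[ 9.15278094e-01  5.61167424e-01  6.05515748e-01 -1.16658253e-04
  1.97497338e+00 -1.44326425e+00] 0.003004772084225701
```

View pics/f.png

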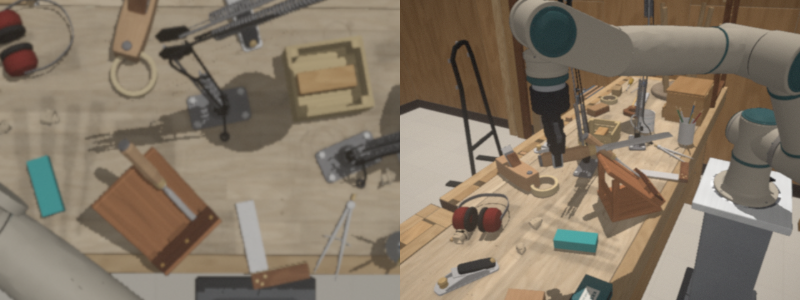

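The block is in the crate (left panel, (325,80)). The narrow chisel is still in its pocket ((160,180)). The wide chisel is held level, still and clear of the rack (right panel, (610,145)). Handing in.

```bash
python3 -c "
from plant import r
print(r.sign_off())"
```

```text
the job is handed in; nothing more can be done
None
```

The job is handed in at about 16 s: the offcut lies released in the scrap crate, and the wide chisel is held still, within about 2° of level, roughly 34 cm above the bench and clear of the rack; the narrow chisel is still in its pocket. The verdict was not shown to me.

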